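Sweep the loose nuts into the blue bin

ROBOT

A 7-joint arm with a two-finger parallel gripper is mounted at the origin on the work surface. World frame = base frame: x ahead of the robot, y to its left, z up, the work surface at z = 0. Lengths are in m, angles in rad, forces in N, time in s.
With the tool pointing down it reaches from about 0.4 to 0.875 m from the base axis. Payload 19.3 kg.
Tool frame: the origin (TCP) lies on the centre line of the jaws, within the pads' length; the fingertips stand 8 mm ahead of it and the grasp point (between the pads) lies 11 mm behind it (bot.tip_extent is the distance from the TCP to the fingertips, in m); x points along the fingers, y is the direction in which the jaws open and shut, and the axes are right-handed (so a half turn about x gives the same grasp; the last joint's range is limited). The gripper opens to 85 mm and grips with 20 to 120 N. Pads are 22 mm wide; open, the fingers measure 114 mm over their backs; the gripper's body (76 mm by 85 mm) begins 54 mm behind the grasp point. The pads swing forward as they close: fully open they stand 13 mm farther back than shut.
Start: joints at [1.19, 0.521, -0.036, 1.599, 0.021, 1.021, -0.113], TCP at [0.191, -0.595, 0.239] pointing down, gripper open.
Joint ranges: [-2.91, 2.91], [-0.3, 2.13], [-1.5, 1.42], [0.17, 2.43], [-1.26, 4.41], [0.16, 1.93], [-2.52, 2.52]. Speed limits (rad/s): [1.89, 1.89, 2.39, 2.39, 3.01, 3.01, 3.01].

INTERFACE

Orientations are given as [roll, pitch, yaw] about the fixed x, y, z axes, in that order (R = Rz(yaw) Ry(pitch) Rx(roll)).
In Python, from workcell import sensors, imaging, order, bot gives the robot as it stands.
- The arm moves only by the tool arm_command, never from a script. Its argument "commands" is a list of rows, each an object of numbers: "dx", "dy", "dz": the shift along the tool's x, y, z in cm; "twist": the turn about the tool's x in rad. A call has 1 to 12 rows; each row is the pose to reach, as a shift and turn from the pose measured when the call began, along the tool's axes at that moment; what a row does not reach only later rows make up. A row lasts 1/12 s, in which the tool goes at most 41.7 mm and 7.16 degrees, less where a joint would pass 70% of its speed; a pose out of reach is approached as far as the arm can. A call with a gripper value outside its range is refused whole. "grip" is the closure, from -1 (fully open) to 1 (shut), set as the call begins (left out, the last holds). The fingers move at their own pace and stop on an object; "squeeze" is the grip in N (left out, the last holds). Time passes only in rows, so rows that repeat a pose let the fingers close. It gives the time, the measured TCP pose, the force and the opening at its end, in the units of the state.
- sensors.observe(): the state, without advancing time (a new reading comes with each control period).
- imaging.grab_frame(name): name is "side" or "top" or "wrist"; returns the picture (384x512x3 uint8, red, green, blue); there is no depth.
- imaging.camera_info(name): a dict with "fx", "fy", "cx", "cy" (pixels), "origin" and "attitude" of the camera in the world. Camera axes: x right, y down, z forward; pixel columns grow to the right and rows downward; lengths in m; the calibration is good to about 2 mm. A picture is of the moment at which its call begins: read the wrist's pose just before it. camera_info takes no time and is no camera call; for the wrist camera it gives the pose at the moment of the call.
- order.job_done(): hands the job in, once; it reports no verdict.
The state is a dict: "clock": time; "qpos": joint angles; "qd": joint speeds; "joint_efforts": joint torques, N m; "position": TCP position; "tool_rot": TCP orientation; "force": force on the tool from outside, world axes, zero at the start; "moment": the same for the moment, N m; "grip_width": finger opening in m.
Only numpy, scipy, OpenCV 4.12 (cv2) and the standard library are available. Lean on these libraries where they do the work, as an engineer would, in place of code of your own. Each camera call takes 0.05 s, during which the arm holds its last target.

TASK

Clear the sorting board: with the fingertips, sweep the three steel nuts across the rubber and over the open edge into the blue bin. Push them only, never pick them up, and leave the brass coupling standing where it is and everything else on the bench alone.

Things in the scene. Friction and masses are not known exactly. Their poses are not given: they have to be found in the camera images.
- board: sorting board fixed on the bench: 320 mm (its x) by 260 mm (its y), black rubber top 30 mm above the bench. Origin at the centre of its underside, on the bench; z up. Along its two ends at x = -160 and +160 mm runs an aluminium rail 10 mm wide and 12 mm higher than the rubber. Its two sides at y = -130 and +130 mm are open: one bin stands close against each.
- blue_bin: blue catch bin, fixed: 320 mm (its x) by 110 mm (its y). Origin at the centre of its underside, on the bench; axes parallel to the board's; its centre lies 186 mm from the board's centre, at either the +y or the -y side of the board. Walls 4 mm; floor 4 mm above the bench; the two long walls (along x) are 28 mm high, so 2 mm lower than the rubber, and 1 mm away from the board; the two end walls are 55 mm high. Empty.
- red_bin: red scrap bin, fixed, same shape and axes as the blue bin, against the opposite side of the board; a few scrap bolts are fixed in it.
- nut1_mid (a point): large steel hexagon nut lying flat on the rubber: 36 mm across flats, 42 mm across corners, 20 mm high, 24 mm hole, about 110 g, any yaw. This point is its centre, 10 mm above its underside; z along the hole. Flats face its x axis and every 60 degrees from it. Nuts and coupling lie about 65 mm apart along the board's x, in any order, at least 70 mm in from its open sides.
- nut2_mid (a point): large steel hexagon nut lying flat on the rubber: 36 mm across flats, 42 mm across corners, 20 mm high, 24 mm hole, about 110 g, any yaw. This point is its centre, 10 mm above its underside; z along the hole. Flats face its x axis and every 60 degrees from it. Nuts and coupling lie about 65 mm apart along the board's x, in any order, at least 70 mm in from its open sides.
- nut3_mid (a point): large steel hexagon nut lying flat on the rubber: 36 mm across flats, 42 mm across corners, 20 mm high, 24 mm hole, about 110 g, any yaw. This point is its centre, 10 mm above its underside; z along the hole. Flats face its x axis and every 60 degrees from it. Nuts and coupling lie about 65 mm apart along the board's x, in any order, at least 70 mm in from its open sides.
- coupling_mid (a point): brass pipe coupling standing upright on the rubber among the nuts: 38 mm across, 45 mm high, about 0.2 kg. This point is its centre, half-way up. It stays there.
- tape_mid (a point): roll of yellow tape lying flat, 90 mm across, 25 mm high; this point is its centre
- jar_mid (a point): pale jar with a white cap and label, 70 mm across, 90 mm high, upright; this point is its centre
- hammer: hammer with a wooden handle lying on the bench to the right (-y) of the board and bins, 260 mm long; origin under its middle
- screwdriver: screwdriver with a red handle lying on the bench beyond the board, 200 mm long; origin under its middle
- can_mid (a point): green can with a pale top, 66 mm across, 150 mm high, upright; this point is its centre

How it is judged:
At the end, for the whole second after the job is handed in: All three nuts rest inside the blue bin: centres within its walls and less than 38 mm above the bench. The brass coupling stands upright within 20 mm of where it was; the tape, jar, hammer, screwdriver and can are within 30 mm of where they were (x of nut1_mid in the frame of blue_bin between -0.158 and 0.158 m and y of nut1_mid in the frame of blue_bin between -0.053 and 0.053 m and z of each of nut1_mid, nut2_mid, nut3_mid in the frame of blue_bin below 0.038 m and linear speed of each of nut1, nut2, nut3 below 0.02 m/s and x of nut2_mid in the frame of blue_bin between -0.158 and 0.158 m and y of nut2_mid in the frame of blue_bin between -0.053 and 0.053 m and x of nut3_mid in the frame of blue_bin between -0.158 and 0.158 m and y of nut3_mid in the frame of blue_bin between -0.053 and 0.053 m and distance of coupling_mid from where it was at the start of the episode below 0.02 m and angle between coupling_mid's own z axis and vertical below 0.15 rad and distance of each of tape_mid, jar_mid, hammer, screwdriver, can_mid from where it was at the start of the episode below 0.03 m); the robot touches nothing.
It fails at once if a nut (nut1) is lifted: its centre rises more than 15 mm above where it lay (height (world z) of nut1_mid above 0.055 m).
It fails at once if a nut (nut2) is lifted: its centre rises more than 15 mm above where it lay (height (world z) of nut2_mid above 0.055 m).
It fails at once if a nut (nut3) is lifted: its centre rises more than 15 mm above where it lay (height (world z) of nut3_mid above 0.055 m).
It fails at once if the brass coupling is pushed more than 20 mm, lifted or tipped (distance of coupling_mid from where it was at the start of the episode above 0.02 m or angle between coupling_mid's own z axis and vertical above 0.3 rad).
It fails at once if another thing on the bench is moved more than 30 mm (distance of any of tape_mid, jar_mid, hammer, screwdriver, can_mid from where it was at the start of the episode above 0.03 m).
It also fails if it takes over 64 s, if anything falls off the work surface, if the arm or the gripper's body presses on something with over 40 N, if the wrist force passes 120 N, or if a joint passes its speed limit or range.

## Working session

There is one attempt and no reset: what is moved stays moved. The work goes in short steps, Python scripts to look and compute and a tool call to move; the robot and the scene stay as the last step left them, time stands still between calls to the robot, and variables do not carry over. Pictures are saved under pics/ and viewed, and the job is handed in when it is done.

Besides the shell and the picture viewer there is one more tool, called in YAML: its name, and indented under it one key for each argument. arm_command: Moves the arm, as the interface text tells. Its arguments: {"type":"object","properties":{"commands":{"type":"array"},"grip":{"type":"number"},"squeeze":{"type":"number"}},"required":["commands"]}

```bash
ls; mkdir -p pics; python3 - <<'E'
from workcell import sensors, imaging, order, bot
import cv2
s=sensors.observe(); print(s)
for n in("top","side"):
    f=imaging.grab_frame(n); cv2.imwrite(f"pics/{n}0.png",f[:,:,::-1]); print(n,imaging.camera_info(n))
print([a for a in dir(bot) if a[0]!='_'])
E
```

```text
pics
{'clock': 0.0, 'qpos': array([ 1.18981951,  0.52198995, -0.0363283 ,  1.60001482,  0.02120246,
        1.02110564, -0.11276   ]), 'qd': array([ 0.00142732, -0.00013646,  0.00177297, -0.00135785, -0.00121024,
        0.00173506, -0.00051904]), 'joint_efforts': array([ 4.28450612e-04, -9.27096176e+01,  1.97980665e+00, -3.69933486e+01,
        1.78772846e-02,  8.14705360e-03, -3.11969825e-05]), 'position': array([ 0.19098602, -0.59475254,  0.23873827]), 'tool_rot': array([-1.49724419,  1.56966366,  1.9551575 ]), 'force': array([-1.30609103, -0.02090545, -0.98612089]), 'moment': array([ 0.04031905,  0.02072662, -0.00204416]), 'grip_width': 0.08523629418605135}
top {'fx': 449.0220211076368, 'fy': 449.0220211076368, 'cx': 253.84312302551692, 'cy': 196.32406322924916, 'origin': array([0.40223743, 0.01847091, 1.63032464]), 'attitude': array([-3.02088987, -0.00990215, -1.55384733])}
side {'fx': 388.48424046018135, 'fy': 388.48424046018135, 'cx': 251.48235611482716, 'cy': 201.3547593987047, 'origin': array([ 0.30666204, -0.9157046 ,  0.76008797]), 'attitude': array([-2.17598093,  0.00322398, -0.30808948])}
['IKError', 'tip_extent']
```

View pics/top0.png

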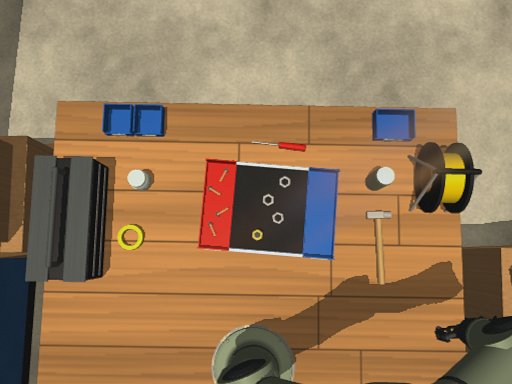

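View pics/side0.png

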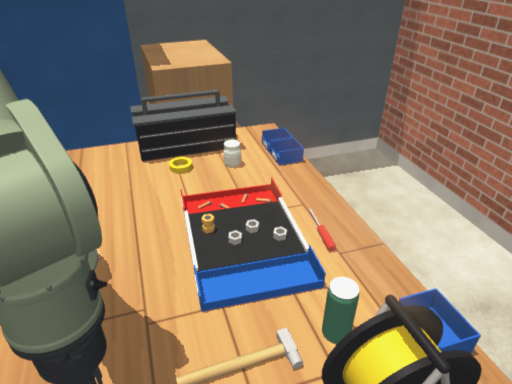

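The board is centred near top pixel (270,208), with the blue bin on its right (-y). The nuts are at about (285,181), (268,200) and (278,218), and the coupling at (257,235). Next I measure them.

```bash
cat > h.py <<'E'
import numpy as np, cv2
from scipy.spatial.transform import Rotation as R
from workcell import sensors, imaging, order, bot
def ray(ci,px,z):
    px=np.atleast_2d(px).astype(float)
    d=np.c_[(px[:,0]-ci['cx'])/ci['fx'],(px[:,1]-ci['cy'])/ci['fy'],np.ones(len(px))]
    d=d@R.from_euler('xyz',ci['attitude']).as_matrix().T
    o=ci['origin']; return o+d*((z-o[2])/d[:,2])[:,None]
def toolR(s): return R.from_euler('xyz',s['tool_rot']).as_matrix()
E
python3 - <<'E'
from h import *
f=cv2.imread('pics/top0.png'); ci=imaging.camera_info('top')
hsv=cv2.cvtColor(f,cv2.COLOR_BGR2HSV)
cv2.imwrite('pics/crop0.png',cv2.resize(f[150:270,190:350],None,fx=5,fy=5,interpolation=cv2.INTER_CUBIC))
blk=((hsv[...,2]<60)).astype(np.uint8); blk[:155]=0;blk[265:]=0;blk[:,:195]=0;blk[:,345:]=0
c=max(cv2.findContours(blk,0,2)[0],key=cv2.contourArea); r=cv2.minAreaRect(c); print(r)
print('rubber',ray(ci,cv2.boxPoints(r),.03).round(4), ray(ci,r[0],.03))
blue=((abs(hsv[...,0].astype(int)-110)<12)&(hsv[...,1]>120)).astype(np.uint8); blue[:160]=0;blue[265:]=0;blue[:,:295]=0;blue[:,345:]=0
c=max(cv2.findContours(blue,0,2)[0],key=cv2.contourArea); r=cv2.minAreaRect(c); print('blue',ray(ci,cv2.boxPoints(r),.03).round(4), ray(ci,r[0],.03))
hull=cv2.convexHull(c)
m=np.zeros(f.shape[:2],np.uint8); cv2.fillConvexPoly(m,np.array([[238,170],[302,176],[298,247],[234,241]]),1)
fg=((hsv[...,2]>75)&(m>0)).astype(np.uint8)
n,l,st,ce=cv2.connectedComponentsWithStats(fg)
for i in range(1,n):
    if st[i,4]<15: continue
    pts=np.argwhere(l==i)[:,::-1]; (cx,cy),rad=cv2.minEnclosingCircle(pts.astype(np.float32))
    print(i,st[i],ce[i],(cx,cy),rad,hsv[l==i].mean(0).round(),ray(ci,(cx,cy),.05).round(4),ray(ci,(cx,cy),.075).round(4))
E
```

```text
((268.9379577636719, 208.7448272705078), (72.4156723022461, 82.38111877441406), 4.763641834259033)
rubber [[ 0.4151  0.0893  0.03  ]
 [ 0.7108  0.0715  0.03  ]
 [ 0.6936 -0.1901  0.03  ]
 [ 0.3983 -0.1665  0.03  ]] [[ 0.55279588 -0.04886901  0.03      ]]
blue [[ 0.3839 -0.1669  0.03  ]
 [ 0.6967 -0.1866  0.03  ]
 [ 0.6912 -0.3002  0.03  ]
 [ 0.3784 -0.2778  0.03  ]] [[ 0.53570701 -0.23273345  0.03      ]]
1 [279 176  12  12  86] [284.41860465 181.3372093 ] (284.5, 181.5) 6.041623115539551 [ 20.  33. 147.] [[ 0.6493 -0.1022  0.05  ]] [[ 0.6454 -0.1003  0.075 ]]
2 [263 193  11  13  86] [267.95348837 199.40697674] (268.0, 199.25) 6.250100135803223 [ 19.  35. 153.] [[ 0.5846 -0.0443  0.05  ]] [[ 0.5817 -0.0433  0.075 ]]
3 [272 212  12  12  87] [277.65517241 217.52873563] (277.5, 217.5) 6.041623115539551 [ 18.  33. 149.] [[ 0.5205 -0.0786  0.05  ]] [[ 0.5186 -0.0771  0.075 ]]
4 [252 229  11  12 103] [256.99029126 234.44660194] (257.0, 234.5) 5.590270042419434 [ 24. 125. 159.] [[ 0.4594 -0.0073  0.05  ]] [[ 0.4585 -0.0069  0.075 ]]
```

View pics/crop0.png

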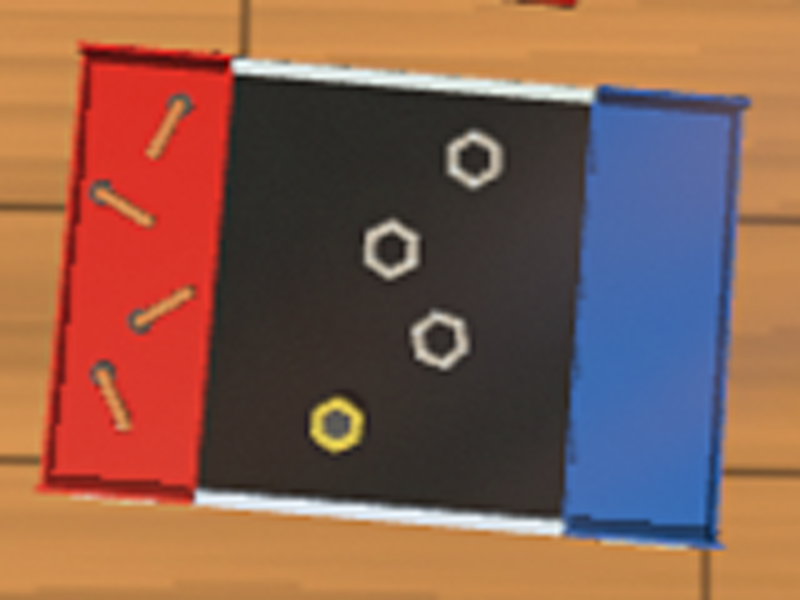

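```bash
python3 - <<'E'
from h import *
ci=imaging.camera_info('top'); cs=imaging.camera_info('side')
f=cv2.imread('pics/side0.png'); hsv=cv2.cvtColor(f,cv2.COLOR_BGR2HSV)
m=np.zeros(f.shape[:2],np.uint8); cv2.fillConvexPoly(m,np.array([[192,212],[280,205],[305,250],[202,270]]),1)
n,l,st,ce=cv2.connectedComponentsWithStats(((hsv[...,2]>90)&(m>0)).astype(np.uint8))
for i in range(1,n):
    if st[i,4]<30: continue
    x,y,w,h,a=st[i]; print(st[i],ray(cs,(x+w/2,y+h/2),.042).round(4))
C=lambda p:np.array(p)/5+[190,150]
e=[((232,63),(594,97)),((195,497),(565,530))]
for a,b in e:
    p=ray(ci,[C(a),C(b)],.042); d=p[1]-p[0]; print('rail',p[:,:2].round(4),np.degrees(np.arctan2(d[0],-d[1])))
p=ray(ci,[C((590,100)),C((567,515))],.03); d=p[1]-p[0]; print('edge',p[:,:2].round(4),np.degrees(np.arctan2(-d[1],-d[0])))
s=sensors.observe(); print(toolR(s).round(3))
yaw=np.radians(-4.2); bx=np.array([np.cos(yaw),np.sin(yaw),0]); by=np.array([-np.sin(yaw),np.cos(yaw),0])
v=toolR(s).T@bx; print('boardx in tool',v, 'twist',np.arctan2(v[2],v[1]))
E
```

```text
[192 210  26  24 280] [[0.4525 0.0129 0.042 ]]
[245 219  15  14 167] [[ 0.583  -0.0496  0.042 ]]
[273 226  15  15 178] [[ 0.6496 -0.1079  0.042 ]]
[228 230  14  15 174] [[ 0.5191 -0.0847  0.042 ]]
rail [[ 0.7161  0.0708]
 [ 0.6962 -0.1898]] -4.370987131069621
rail [[ 0.4059  0.09  ]
 [ 0.3873 -0.1701]] -4.0883504182659
edge [[ 0.6961 -0.1885]
 [ 0.3977 -0.1729]] -2.989084611361742
[[-0.     0.306 -0.952]
 [ 0.001 -0.952 -0.306]
 [-1.    -0.001  0.   ]]
boardx in tool [-4.27216741e-04  3.74722035e-01 -9.27137106e-01] twist -1.1866993433801583
```

Both views agree to about 5 mm and the board's rails measure as given, with a yaw of -4.2°. I'll move above the space behind nut 3 with the jaws part-closed, so the two fingertips cradle the nut.

arm_command:
  commands:
    - {"dx":0,"dy":-21.4,"dz":-24.3,"twist":-0.6}
    - {"dx":0,"dy":-21.4,"dz":-24.3,"twist":-0.6}
    - {"dx":0,"dy":-21.4,"dz":-24.3,"twist":-0.6}
    - {"dx":0,"dy":-21.4,"dz":-24.3,"twist":-0.6}
    - {"dx":0,"dy":-21.4,"dz":-24.3,"twist":-0.6}
    - {"dx":0,"dy":-21.4,"dz":-24.3,"twist":-0.6}
    - {"dx":0,"dy":-42.8,"dz":-48.6,"twist":-1.187}
    - {"dx":0,"dy":-42.8,"dz":-48.6,"twist":-1.187}
    - {"dx":0,"dy":-42.8,"dz":-48.6,"twist":-1.187}
    - {"dx":0,"dy":-42.8,"dz":-48.6,"twist":-1.187}
    - {"dx":0,"dy":-42.8,"dz":-48.6,"twist":-1.187}
    - {"dx":0,"dy":-42.8,"dz":-48.6,"twist":-1.187}
  grip: 0.55

```text
clock: 1.1
position: [0.4476, -0.1638, 0.2392]
tool_rot: [-2.695, 1.57, 1.95]
force: [0.6, -0.5, -0.8]
grip_width: 0.0192
```

```bash
cat >> h.py <<'E'
yaw=np.radians(-4.2); bx=np.array([np.cos(yaw),np.sin(yaw),0]); by=np.array([-np.sin(yaw),np.cos(yaw),0])
N={1:np.array([.649,-.104,.04]),2:np.array([.584,-.046,.04]),3:np.array([.520,-.081,.04])}
E0=np.array([.5535,-.0495,0])-by*.13
def goto(p):
    s=sensors.observe(); M=toolR(s); v=M.T@bx
    print('clock',s['clock'],'pos',s['position'].round(4),'w',s['grip_width'],'F',s['force'].round(1),'q',s['qpos'].round(2))
    print('shift cm',(M.T@(np.array(p)-s['position'])*100).round(2),'twist',round(np.arctan2(v[2],v[1]),3))
    print('tool bx,by:',v.round(3),(M.T@by).round(3),'depth past edge mm',(-(s['position']-E0)@by*1000).round(1))
E
python3 - <<'E'
from h import *
p=N[3]+by*.042; p[2]=.12; goto(p)
E
```

```text
clock 1.1 pos [ 0.4476 -0.1638  0.2392] w 0.01919021112025263 F [ 0.6 -0.5 -0.8] q [ 0.62  0.32 -0.48  1.96  0.18  0.91 -0.02]
shift cm [ 11.93   6.7  -12.93] twist 0.006
tool bx,by: [-0.     1.     0.006] [ 0.001  0.006 -1.   ] depth past edge mm -8.3
```

arm_command:
  commands:
    - {"dx":3,"dy":6.7,"dz":-12.9}
    - {"dx":3,"dy":6.7,"dz":-12.9}
    - {"dx":6,"dy":6.7,"dz":-12.9}
    - {"dx":9,"dy":6.7,"dz":-12.9}
    - {"dx":11.9,"dy":6.7,"dz":-12.9}
    - {"dx":11.9,"dy":6.7,"dz":-12.9}
    - {"dx":11.9,"dy":6.7,"dz":-12.9}

```text
validation failed for argument at $.co...
```

```bash
python3 - <<'E'
from h import *
p=N[3]+by*.042; p[2]=.044; goto(p)
cv2.imwrite('pics/w1.png',imaging.grab_frame('wrist')[:,:,::-1]); cv2.imwrite('pics/s1.png',imaging.grab_frame('side')[120:330,150:350,::-1].repeat(2,0).repeat(2,1))
E
```

```text
clock 1.1 pos [ 0.4476 -0.1638  0.2392] w 0.01919021112025263 F [ 0.6 -0.5 -0.8] q [ 0.62  0.32 -0.48  1.96  0.18  0.91 -0.02]
shift cm [ 19.53   6.7  -12.93] twist 0.006
tool bx,by: [-0.     1.     0.006] [ 0.001  0.006 -1.   ] depth past edge mm -8.3
```

View pics/w1.png

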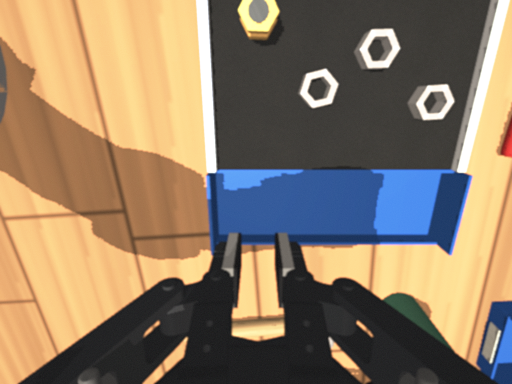

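View pics/s1.png

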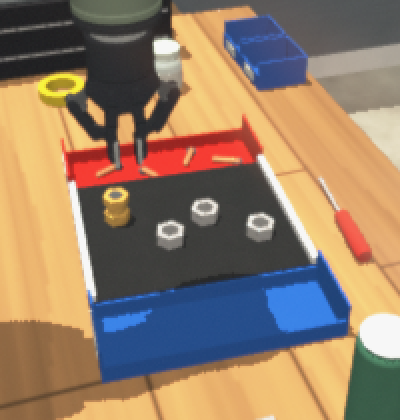

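The wrist view shows the nuts at about (319,88), (378,48) and (432,102), and the coupling at (258,15). The move was refused with a validation error, probably because the rows had no twist, so the arm hasn't moved. I'll cross-check the positions with this view and resend.

```bash
python3 - <<'E'
from h import *
ci=imaging.camera_info('wrist'); print(ray(ci,[(319,88),(378,48),(432,102),(213,171),(459,171)],.05).round(4),ray(ci,[(213,171),(459,171)],.03).round(4))
E
```

```text
[[ 0.5239 -0.0744  0.05  ]
 [ 0.5855 -0.0389  0.05  ]
 [ 0.6497 -0.0974  0.05  ]
 [ 0.3968 -0.1604  0.05  ]
 [ 0.6934 -0.1799  0.05  ]] [[ 0.3931 -0.1656  0.03  ]
 [ 0.7081 -0.1864  0.03  ]]
```

arm_command:
  commands:
    - {"dx":3,"dy":6.7,"dz":-12.9,"twist":0}
    - {"dx":3,"dy":6.7,"dz":-12.9,"twist":0}
    - {"dx":6,"dy":6.7,"dz":-12.9,"twist":0}
    - {"dx":9,"dy":6.7,"dz":-12.9,"twist":0}
    - {"dx":11.9,"dy":6.7,"dz":-12.9,"twist":0}
    - {"dx":11.9,"dy":6.7,"dz":-12.9,"twist":0}
    - {"dx":11.9,"dy":6.7,"dz":-12.9,"twist":0}

```text
clock: 1.78
position: [0.524, -0.0345, 0.119]
tool_rot: [-2.289, 1.566, 2.36]
force: [-0.2, -0.9, 0.3]
grip_width: 0.0193
```

```bash
python3 - <<'E'
from h import *
p=N[3]+by*.042; p[2]=.044; goto(p)
cv2.imwrite('pics/w2.png',imaging.grab_frame('wrist')[:,:,::-1]); cv2.imwrite('pics/s2.png',imaging.grab_frame('side')[120:330,150:350,::-1].repeat(2,0).repeat(2,1))
E
```

```text
clock 1.7833 pos [ 0.524  -0.0345  0.119 ] w 0.0193448202895305 F [-0.2 -0.9  0.3] q [ 0.28  0.57 -0.44  1.95  0.36  0.71 -0.44]
shift cm [ 7.49 -0.03  0.49] twist 0.01
tool bx,by: [-0.004  1.     0.01 ] [ 0.003  0.01  -1.   ] depth past edge mm -142.8
```

View pics/w2.png

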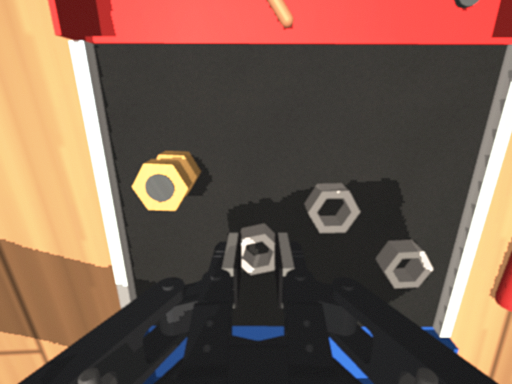

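View pics/s2.png

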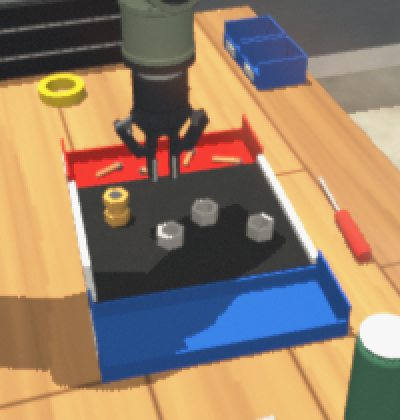

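Nut 3 is at wrist pixel (257,250), midway between the fingertips, and the way down is clear. Descending, then pushing along +dz (board -y).

arm_command:
  commands:
    - {"dx":3,"dy":0,"dz":0,"twist":0.01}
    - {"dx":6,"dy":0,"dz":0,"twist":0.01}
    - {"dx":7.5,"dy":0,"dz":0,"twist":0.01}
    - {"dx":7.5,"dy":0,"dz":0,"twist":0.01}
    - {"dx":7.5,"dy":0,"dz":0.8,"twist":0.01}
    - {"dx":7.5,"dy":0,"dz":1.6,"twist":0.01}
    - {"dx":7.5,"dy":0,"dz":2.4,"twist":0.01}
    - {"dx":7.5,"dy":0,"dz":3.2,"twist":0.01}
    - {"dx":7.5,"dy":0,"dz":4.0,"twist":0.01}

```text
clock: 2.63
position: [0.5234, -0.077, 0.048]
tool_rot: [2.218, 1.567, 0.57]
force: [0.4, 2.2, 2.0]
grip_width: 0.0191
```

```bash
python3 - <<'E'
from h import *
p=sensors.observe()['position']; goto(p)
cv2.imwrite('pics/w3.png',imaging.grab_frame('wrist')[:,:,::-1]); cv2.imwrite('pics/s3.png',imaging.grab_frame('side')[120:330,150:350,::-1].repeat(2,0).repeat(2,1))
E
```

```text
clock 2.6333 pos [ 0.5234 -0.077   0.048 ] w 0.019055021802300346 F [0.4 2.2 2. ] q [ 0.31  0.68 -0.38  1.97  0.44  0.56 -0.44]
shift cm [0. 0. 0.] twist -0.003
tool bx,by: [ 0.003  1.    -0.003] [ 0.002 -0.003 -1.   ] depth past edge mm -100.4
```

View pics/w3.png

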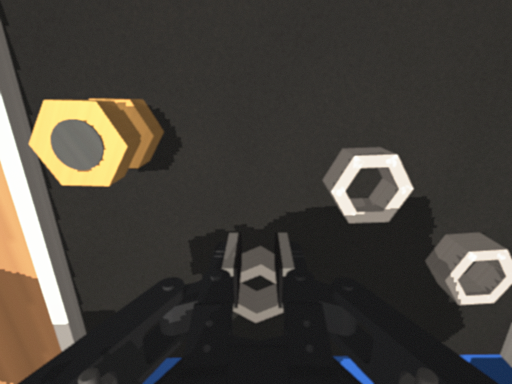

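View pics/s3.png

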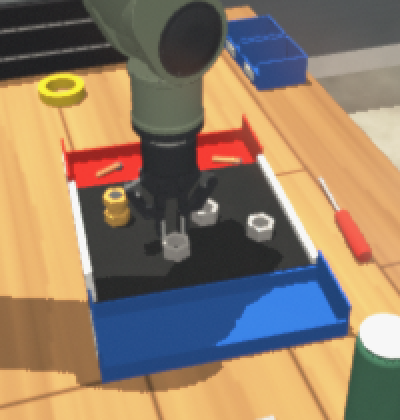

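Nut 3 has moved from (170,235) to (177,247) in the side crop and sits against both fingertips. I'll carry on 4 mm lower, to past the edge.

arm_command:
  commands:
    - {"dx":0.3,"dy":0,"dz":0.9,"twist":0}
    - {"dx":0.4,"dy":0,"dz":1.8,"twist":0}
    - {"dx":0.4,"dy":0,"dz":2.7,"twist":0}
    - {"dx":0.4,"dy":0,"dz":3.6,"twist":0}
    - {"dx":0.4,"dy":0,"dz":4.5,"twist":0}
    - {"dx":0.4,"dy":0,"dz":5.4,"twist":0}
    - {"dx":0.4,"dy":0,"dz":6.3,"twist":0}
    - {"dx":0.4,"dy":0,"dz":7.2,"twist":0}
    - {"dx":0.4,"dy":0,"dz":8.0,"twist":0}

```text
clock: 3.48
position: [0.5167, -0.1585, 0.0433]
tool_rot: [2.237, 1.568, 0.588]
force: [0.3, 0.3, 1.1]
grip_width: 0.0194
```

```bash
python3 - <<'E'
from h import *
p=sensors.observe()['position']; goto(p)
cv2.imwrite('pics/s4.png',imaging.grab_frame('side')[120:330,150:350,::-1].repeat(3,0).repeat(3,1)[:600])
E
```

```text
clock 3.4833 pos [ 0.5167 -0.1585  0.0433] w 0.019396619344935574 F [0.3 0.3 1.1] q [ 0.47  0.7  -0.38  1.94  0.45  0.58 -0.3 ]
shift cm [0. 0. 0.] twist -0.005
tool bx,by: [ 0.002  1.    -0.005] [ 0.002 -0.005 -1.   ] depth past edge mm -18.6
```

View pics/s4.png

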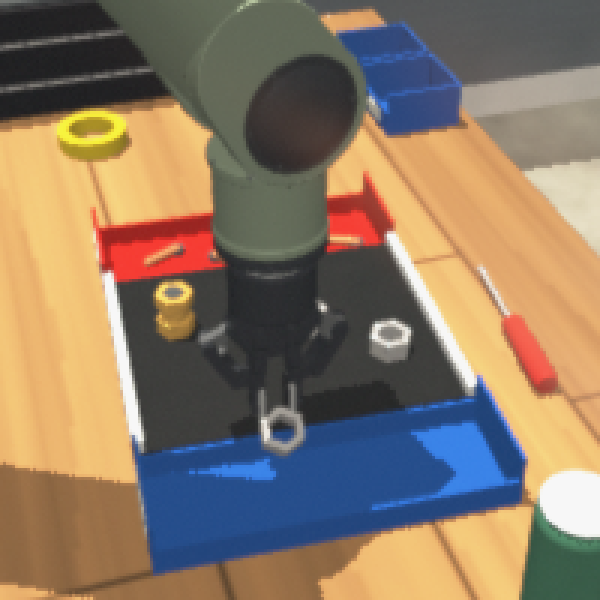

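Nut 3 is tipping over the edge at (282,430). Nudging it on over.

arm_command:
  commands:
    - {"dx":0,"dy":0,"dz":0.6,"twist":0}
    - {"dx":0,"dy":0,"dz":1.2,"twist":0}
    - {"dx":0,"dy":0,"dz":1.8,"twist":0}
    - {"dx":0,"dy":0,"dz":2.2,"twist":0}
    - {"dx":0,"dy":0,"dz":2.2,"twist":0}

```text
clock: 3.95
position: [0.5144, -0.1832, 0.0431]
tool_rot: [1.82, 1.569, 0.169]
force: [-1.2, 0.5, 0.5]
grip_width: 0.0194
```

```bash
python3 - <<'E'
from h import *
p=sensors.observe()['position']; goto(p)
cv2.imwrite('pics/s5.png',imaging.grab_frame('side')[120:330,150:350,::-1].repeat(3,0).repeat(3,1)[:600])
E
```

```text
clock 3.95 pos [ 0.5144 -0.1832  0.0431] w 0.01935455335049332 F [-1.2  0.5  0.5] q [ 0.51  0.71 -0.38  1.93  0.46  0.59 -0.25]
shift cm [0. 0. 0.] twist -0.008
tool bx,by: [ 0.002  1.    -0.008] [ 0.    -0.008 -1.   ] depth past edge mm 6.2
```

View pics/s5.png

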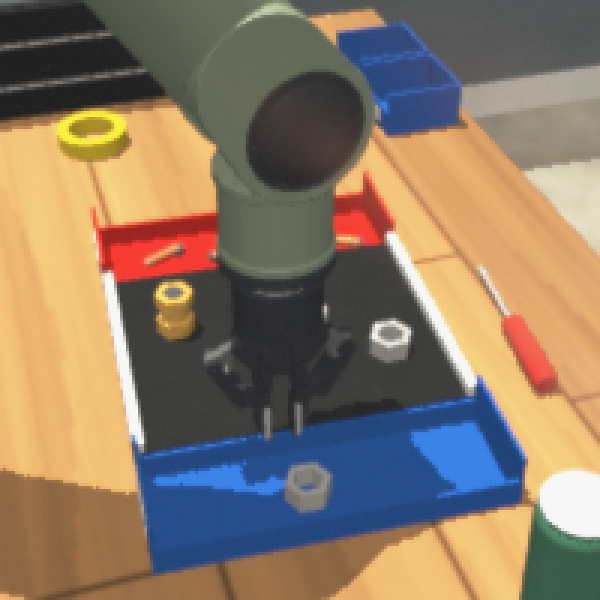

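Nut 3 lies flat in the bin at (308,487). Lifting straight up, then moving behind nut 2.

```bash
python3 - <<'E'
from h import *
for k in (2,1):
    p=N[k]+by*.044; p[2]=.13; goto(p)
E
```

```text
clock 4.0 pos [ 0.5145 -0.1825  0.0431] w 0.01894417722971133 F [0.  0.8 0.2] q [ 0.51  0.71 -0.38  1.93  0.45  0.59 -0.25]
shift cm [ -8.66   5.81 -18.57] twist -0.007
tool bx,by: [ 0.002  1.    -0.007] [ 0.001 -0.007 -1.   ] depth past edge mm 5.5
clock 4.0 pos [ 0.5145 -0.1825  0.0431] w 0.01894417722971133 F [0.  0.8 0.2] q [ 0.51  0.71 -0.38  1.93  0.45  0.59 -0.25]
shift cm [ -8.65  12.76 -13.31] twist -0.007
tool bx,by: [ 0.002  1.    -0.007] [ 0.001 -0.007 -1.   ] depth past edge mm 5.5
```

arm_command:
  commands:
    - {"dx":-4,"dy":0,"dz":0,"twist":0}
    - {"dx":-8.7,"dy":0,"dz":0,"twist":0}
    - {"dx":-8.7,"dy":0,"dz":0,"twist":0}
    - {"dx":-8.7,"dy":1.5,"dz":-4,"twist":0}
    - {"dx":-8.7,"dy":3,"dz":-8,"twist":0}
    - {"dx":-8.7,"dy":4.5,"dz":-12,"twist":0}
    - {"dx":-8.7,"dy":5.4,"dz":-16,"twist":0}
    - {"dx":-8.7,"dy":5.8,"dz":-18.6,"twist":-0.007}
    - {"dx":-8.7,"dy":5.8,"dz":-18.6,"twist":-0.007}
    - {"dx":-8.7,"dy":5.8,"dz":-18.6,"twist":-0.007}

```text
clock: 4.83
position: [0.5872, 0.0007, 0.1303]
tool_rot: [2.227, 1.569, 0.587]
force: [0.6, -0.5, 0.2]
grip_width: 0.0192
```

```bash
python3 - <<'E'
from h import *
p=N[2]+by*.044; p[2]=.044; goto(p)
print(imaging.camera_info('wrist'))
cv2.imwrite('pics/w6.png',imaging.grab_frame('wrist')[:,:,::-1])
E
```

```text
clock 4.8333 pos [0.5872 0.0007 0.1303] w 0.019161150253111332 F [ 0.6 -0.5  0.2] q [ 0.22  0.63 -0.46  1.78  0.37  0.82 -0.49]
shift cm [8.63 0.01 0.29] twist 0.004
tool bx,by: [0.002 1.    0.004] [ 0.001  0.004 -1.   ] depth past edge mm -182.5
{'fx': 276.84020741036625, 'fy': 276.84020741036625, 'cx': 257.655360097682, 'cy': 189.4957549163621, 'origin': array([0.59368637, 0.08477043, 0.26412275]), 'attitude': array([ 2.80671819e+00, -1.59241778e-03, -7.03963375e-02])}
```

View pics/w6.png

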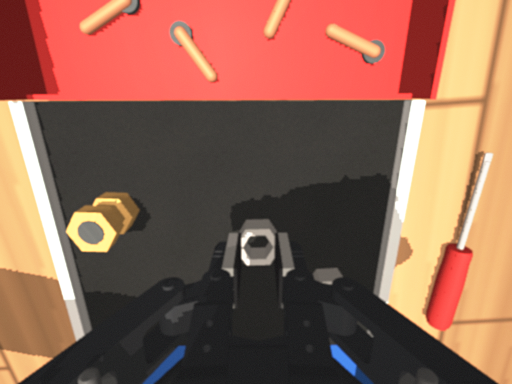

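Nut 2 is centred between the fingers at (258,245), and the coupling stands at (92,232). Descending and pushing.

```bash
python3 - <<'E'
from h import *
print(ray(imaging.camera_info('wrist'),(258,245),.05))
E
```

```text
[[ 0.58508746 -0.0432393   0.05      ]]
```

arm_command:
  commands:
    - {"dx":3,"dy":0,"dz":0,"twist":0}
    - {"dx":6,"dy":0,"dz":0,"twist":0}
    - {"dx":8.5,"dy":0,"dz":0,"twist":0}
    - {"dx":8.7,"dy":0,"dz":0,"twist":0}
    - {"dx":8.7,"dy":0,"dz":0.2,"twist":0}
    - {"dx":8.7,"dy":0,"dz":1.0,"twist":0}
    - {"dx":8.7,"dy":0,"dz":1.8,"twist":0}
    - {"dx":8.7,"dy":0,"dz":2.6,"twist":0}
    - {"dx":8.7,"dy":0,"dz":3.4,"twist":0}
    - {"dx":8.7,"dy":0,"dz":4.2,"twist":0}

```text
clock: 5.72
position: [0.5843, -0.0445, 0.044]
tool_rot: [1.685, 1.568, 0.042]
force: [0.1, 0.5, 1.7]
grip_width: 0.0189
```

```bash
python3 - <<'E'
from h import *
p=sensors.observe()['position']; goto(p)
cv2.imwrite('pics/s7.png',imaging.grab_frame('side')[120:330,150:350,::-1].repeat(3,0).repeat(3,1)[:600])
E
```

```text
clock 5.7167 pos [ 0.5843 -0.0445  0.044 ] w 0.018850045763802826 F [0.1 0.5 1.7] q [ 0.25  0.75 -0.4   1.82  0.46  0.66 -0.49]
shift cm [0. 0. 0.] twist 0.0
tool bx,by: [0.003 1.    0.   ] [ 0.  0. -1.] depth past edge mm -137.2
```

View pics/s7.png

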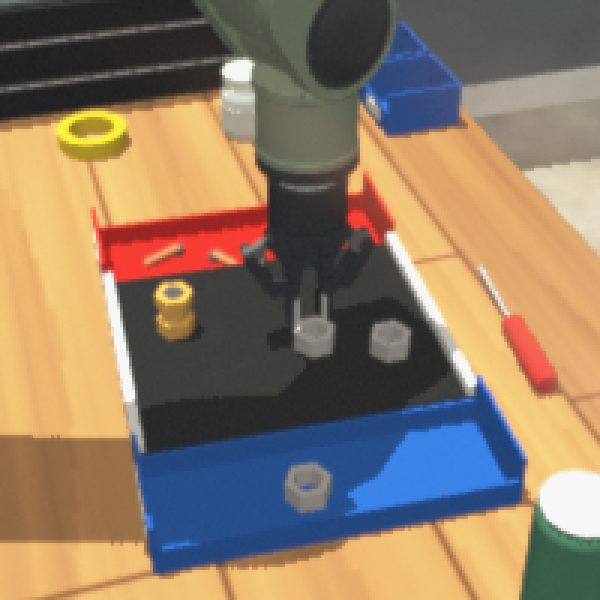

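Nut 2 is against the fingertips at (314,338), with nut 3 at (308,487) in the bin and nut 1 untouched at (390,341). Continuing.

arm_command:
  commands:
    - {"dx":0.1,"dy":0,"dz":0.9,"twist":0}
    - {"dx":0.1,"dy":0,"dz":1.8,"twist":0}
    - {"dx":0.1,"dy":0,"dz":2.7,"twist":0}
    - {"dx":0.1,"dy":0,"dz":3.6,"twist":0}
    - {"dx":0.1,"dy":0,"dz":4.5,"twist":0}
    - {"dx":0.1,"dy":0,"dz":5.4,"twist":0}
    - {"dx":0.1,"dy":0,"dz":6.3,"twist":0}
    - {"dx":0.1,"dy":0,"dz":7.2,"twist":0}
    - {"dx":0.1,"dy":0,"dz":8.1,"twist":0}
    - {"dx":0.1,"dy":0,"dz":9.0,"twist":0}
    - {"dx":0.1,"dy":0,"dz":9.9,"twist":0}

```text
clock: 6.68
position: [0.5766, -0.146, 0.0427]
tool_rot: [1.221, 1.569, -0.424]
force: [0.7, 0.5, 0.4]
grip_width: 0.0193
```

```bash
python3 - <<'E'
from h import *
p=sensors.observe()['position']; goto(p)
cv2.imwrite('pics/s8.png',imaging.grab_frame('side')[120:330,150:350,::-1].repeat(3,0).repeat(3,1)[:600])
E
```

```text
clock 6.6833 pos [ 0.5766 -0.146   0.0427] w 0.01926354465765793 F [0.7 0.5 0.4] q [ 0.43  0.77 -0.41  1.8   0.46  0.67 -0.32]
shift cm [0. 0. 0.] twist -0.001
tool bx,by: [ 0.002  1.    -0.001] [-0.001 -0.001 -1.   ] depth past edge mm -35.4
```

View pics/s8.png

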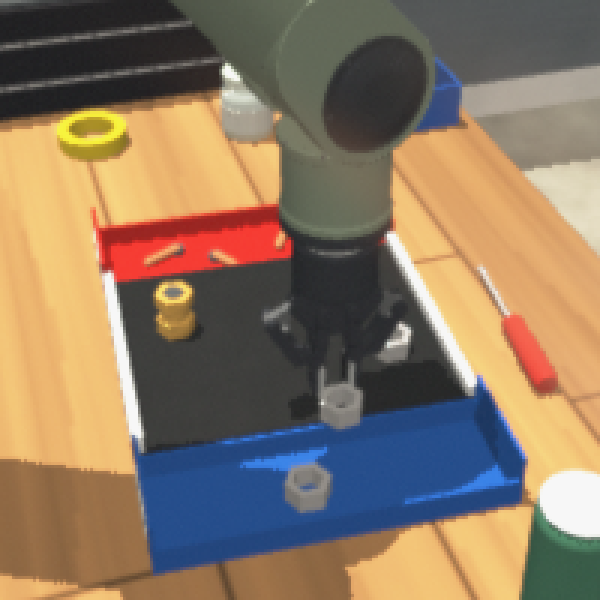

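Nut 2 is at the edge at (342,405). Finishing the last 4 cm slowly.

arm_command:
  commands:
    - {"dx":0,"dy":0,"dz":0.7,"twist":0}
    - {"dx":0,"dy":0,"dz":1.4,"twist":0}
    - {"dx":0,"dy":0,"dz":2.0,"twist":0}
    - {"dx":0,"dy":0,"dz":2.6,"twist":0}
    - {"dx":0,"dy":0,"dz":3.2,"twist":0}
    - {"dx":0,"dy":0,"dz":3.8,"twist":0}
    - {"dx":0,"dy":0,"dz":4.1,"twist":0}
    - {"dx":0,"dy":0,"dz":4.1,"twist":0}

```text
clock: 7.4
position: [0.573, -0.1901, 0.0427]
tool_rot: [0.66, 1.568, -0.988]
force: [0.6, -0.2, -0.2]
grip_width: 0.0193
```

```bash
python3 - <<'E'
from h import *
p=N[1]+by*.044; p[2]=.13; goto(p)
cv2.imwrite('pics/s9.png',imaging.grab_frame('side')[120:330,150:350,::-1].repeat(3,0).repeat(3,1)[:600])
E
```

```text
clock 7.4 pos [ 0.573  -0.1901  0.0427] w 0.01930827871451199 F [ 0.6 -0.2 -0.2] q [ 0.5   0.78 -0.41  1.77  0.46  0.69 -0.25]
shift cm [ -8.75   6.92 -13.55] twist -0.004
tool bx,by: [ 0.002  1.    -0.004] [-0.002 -0.004 -1.   ] depth past edge mm 8.8
```

View pics/s9.png

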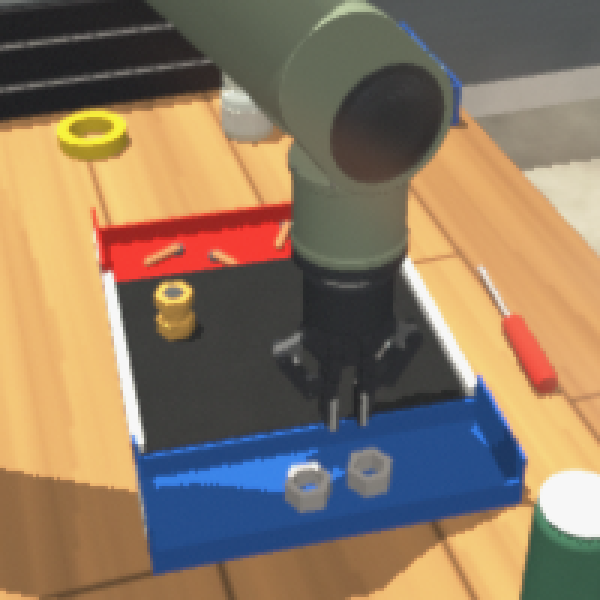

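Nut 2 is in the bin at (370,471), beside nut 3. Lifting and moving behind nut 1.

arm_command:
  commands:
    - {"dx":-4,"dy":0,"dz":0,"twist":0}
    - {"dx":-8.7,"dy":0,"dz":0,"twist":0}
    - {"dx":-8.7,"dy":0,"dz":0,"twist":0}
    - {"dx":-8.7,"dy":2,"dz":-3.5,"twist":0}
    - {"dx":-8.7,"dy":4,"dz":-7,"twist":0}
    - {"dx":-8.7,"dy":6,"dz":-10.5,"twist":0}
    - {"dx":-8.7,"dy":6.9,"dz":-13.6,"twist":-0.004}
    - {"dx":-8.7,"dy":6.9,"dz":-13.6,"twist":-0.004}
    - {"dx":-8.7,"dy":6.9,"dz":-13.6,"twist":-0.004}

```text
clock: 8.2
position: [0.6525, -0.0558, 0.1294]
tool_rot: [1.082, 1.569, -0.557]
force: [0.4, -0.5, -1.0]
grip_width: 0.0193
```

```bash
python3 - <<'E'
from h import *
p=N[1]+by*.044; p[2]=.043; goto(p)
cv2.imwrite('pics/w10.png',imaging.grab_frame('wrist')[:,:,::-1])
E
```

```text
clock 8.2 pos [ 0.6525 -0.0558  0.1294] w 0.019251882153966678 F [ 0.4 -0.5 -1. ] q [ 0.29  0.73 -0.47  1.59  0.39  0.92 -0.38]
shift cm [ 8.64 -0.01  0.42] twist 0.005
tool bx,by: [0.002 1.    0.005] [-0.001  0.005 -1.   ] depth past edge mm -130.9
```

View pics/w10.png

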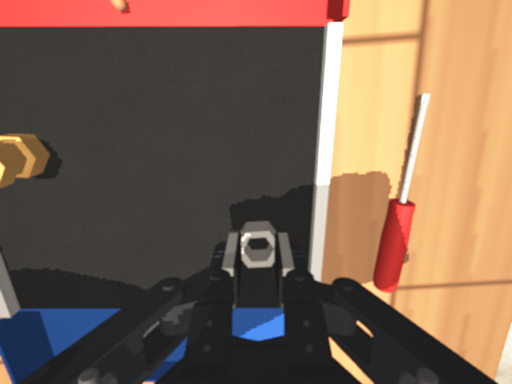

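Nut 1 is centred at (258,247), the same as nut 2 was. Descending and pushing.

arm_command:
  commands:
    - {"dx":3,"dy":0,"dz":0,"twist":0}
    - {"dx":6,"dy":0,"dz":0,"twist":0}
    - {"dx":8.5,"dy":0,"dz":0,"twist":0}
    - {"dx":8.7,"dy":0,"dz":0,"twist":0}
    - {"dx":8.7,"dy":0,"dz":0.2,"twist":0}
    - {"dx":8.7,"dy":0,"dz":1.0,"twist":0}
    - {"dx":8.7,"dy":0,"dz":1.8,"twist":0}
    - {"dx":8.7,"dy":0,"dz":2.6,"twist":0}
    - {"dx":8.7,"dy":0,"dz":3.4,"twist":0}
    - {"dx":8.7,"dy":0,"dz":4.2,"twist":0}

```text
clock: 9.08
position: [0.6493, -0.1016, 0.0431]
tool_rot: [0.761, 1.568, -0.882]
force: [0.5, 0.7, 0.2]
grip_width: 0.0194
```

```bash
python3 - <<'E'
from h import *
p=sensors.observe()['position']; goto(p)
cv2.imwrite('pics/s11.png',imaging.grab_frame('side')[120:330,150:350,::-1].repeat(3,0).repeat(3,1)[:600])
E
```

```text
clock 9.0833 pos [ 0.6493 -0.1016  0.0431] w 0.01939970457510371 F [0.5 0.7 0.2] q [ 0.33  0.84 -0.43  1.62  0.46  0.78 -0.37]
shift cm [0. 0. 0.] twist 0.001
tool bx,by: [0.002 1.    0.001] [-0.002  0.001 -1.   ] depth past edge mm -85.1
```

View pics/s11.png

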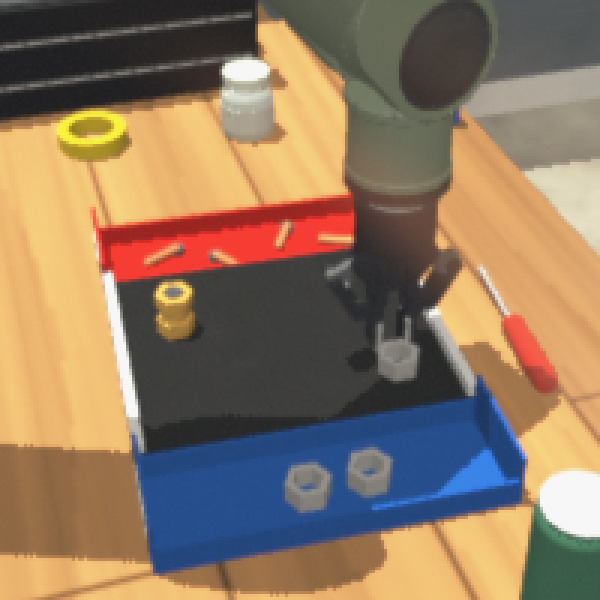

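Nut 1 rides with the fingertips at (398,360). I'll push on to the edge.

arm_command:
  commands:
    - {"dx":0,"dy":0,"dz":0.9,"twist":0}
    - {"dx":0,"dy":0,"dz":1.8,"twist":0}
    - {"dx":0,"dy":0,"dz":2.7,"twist":0}
    - {"dx":0,"dy":0,"dz":3.6,"twist":0}
    - {"dx":0,"dy":0,"dz":4.5,"twist":0}
    - {"dx":0,"dy":0,"dz":5.2,"twist":0}
    - {"dx":0,"dy":0,"dz":5.8,"twist":0}

```text
clock: 9.72
position: [0.6446, -0.1625, 0.043]
tool_rot: [0.472, 1.567, -1.173]
force: [0.2, 0.6, 0.4]
grip_width: 0.0196
```

arm_command:
  commands:
    - {"dx":0,"dy":0,"dz":0.6,"twist":0}
    - {"dx":0,"dy":0,"dz":1.2,"twist":0}
    - {"dx":0,"dy":0,"dz":1.8,"twist":0}
    - {"dx":0,"dy":0,"dz":2.4,"twist":0}
    - {"dx":0,"dy":0,"dz":3.0,"twist":0}
    - {"dx":0,"dy":0,"dz":3.3,"twist":0}
    - {"dx":0,"dy":0,"dz":3.3,"twist":0}

```text
clock: 10.3
position: [0.642, -0.1963, 0.0431]
tool_rot: [0.417, 1.567, -1.229]
force: [-0.0, 0.1, 0.4]
grip_width: 0.0192
```

```bash
python3 - <<'E'
from h import *
p=sensors.observe()['position']; goto(p)
cv2.imwrite('pics/s12.png',imaging.grab_frame('side')[120:330,150:350,::-1].repeat(3,0).repeat(3,1)[:600])
E
```

```text
clock 10.3 pos [ 0.642  -0.1963  0.0431] w 0.019224566460695144 F [-0.   0.1  0.4] q [ 0.48  0.86 -0.43  1.58  0.46  0.81 -0.22]
shift cm [0. 0. 0.] twist -0.001
tool bx,by: [ 0.002  1.    -0.001] [-0.004 -0.001 -1.   ] depth past edge mm 10.0
```

View pics/s12.png

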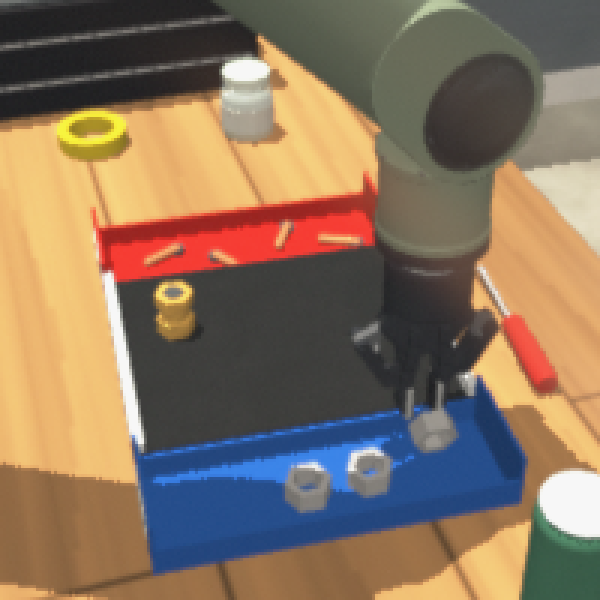

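Nut 1 is over the edge at (432,432) but looks tilted, maybe leaning on the near wall. I'll back off, lift clear and look.

arm_command:
  commands:
    - {"dx":0,"dy":0,"dz":-1,"twist":0}
    - {"dx":0,"dy":0,"dz":-2,"twist":0}
    - {"dx":-3,"dy":0,"dz":-3,"twist":0}
    - {"dx":-6,"dy":0,"dz":-5,"twist":0}
    - {"dx":-10,"dy":0,"dz":-8,"twist":0}
    - {"dx":-12,"dy":0,"dz":-10,"twist":0}
    - {"dx":-12,"dy":0,"dz":-10,"twist":0}

```text
clock: 10.93
position: [0.652, -0.0873, 0.1686]
tool_rot: [1.534, 1.562, -0.104]
force: [1.3, 1.0, 0.2]
grip_width: 0.0195
```

```bash
python3 - <<'E'
from h import *
p=sensors.observe()['position']; goto(p)
cv2.imwrite('pics/s13.png',imaging.grab_frame('side')[120:330,150:350,::-1].repeat(3,0).repeat(3,1)[:600])
cv2.imwrite('pics/t13.png',cv2.resize(imaging.grab_frame('top')[150:270,190:350,::-1],None,fx=5,fy=5,interpolation=cv2.INTER_CUBIC))
E
```

```text
clock 10.9333 pos [ 0.652  -0.0873  0.1686] w 0.01945993707655312 F [1.3 1.  0.2] q [ 0.36  0.69 -0.5   1.56  0.37  0.98 -0.32]
shift cm [0. 0. 0.] twist 0.006
tool bx,by: [0.009 1.    0.006] [-0.     0.006 -1.   ] depth past edge mm -99.5
```

View pics/s13.png

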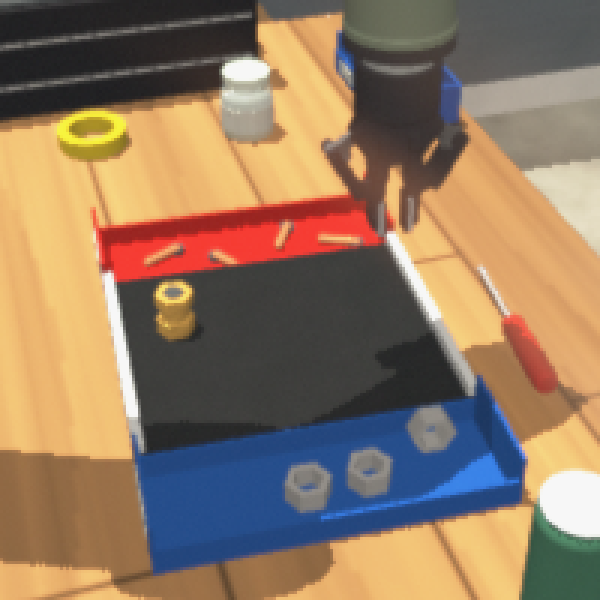

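View pics/t13.png

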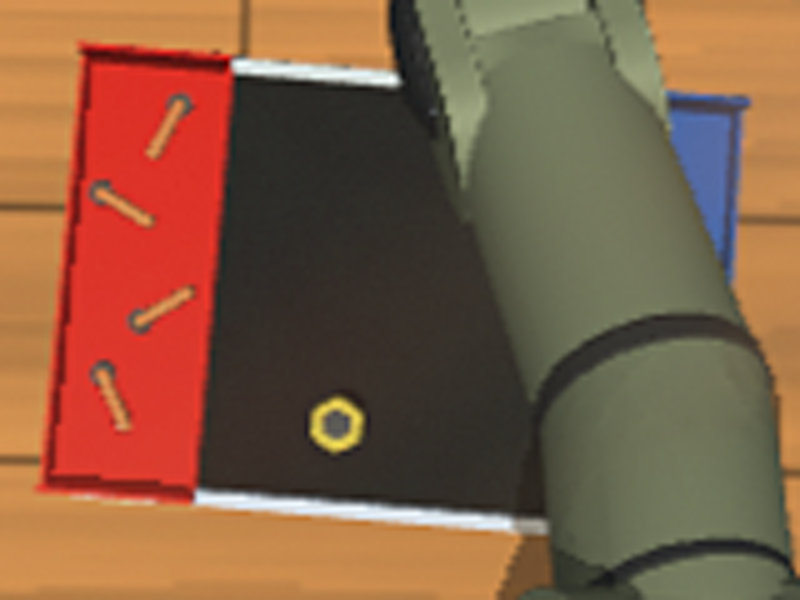

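Nuts 3 and 2 lie flat at (308,487) and (370,471). Nut 1, at (432,429), leans tilted on the near wall. I'll get a wrist view from above the bin to measure it.

arm_command:
  commands:
    - {"dx":-4,"dy":0,"dz":0,"twist":0}
    - {"dx":-7,"dy":-2,"dz":3,"twist":0}
    - {"dx":-7,"dy":-4,"dz":6,"twist":0}
    - {"dx":-7,"dy":-5,"dz":9,"twist":0}
    - {"dx":-7,"dy":-5,"dz":12,"twist":0}
    - {"dx":-7,"dy":-5,"dz":12,"twist":0}
    - {"dx":-7,"dy":-5,"dz":12,"twist":0}

```text
clock: 11.62
position: [0.5903, -0.2108, 0.2328]
tool_rot: [0.531, 1.567, -1.115]
force: [-0.5, 1.2, -0.1]
grip_width: 0.0191
```

```bash
python3 - <<'E'
from h import *
p=sensors.observe()['position']; goto(p)
print(imaging.camera_info('wrist'))
cv2.imwrite('pics/w14.png',imaging.grab_frame('wrist')[:,:,::-1])
E
```

```text
clock 11.6167 pos [ 0.5903 -0.2108  0.2328] w 0.019101724078433066 F [-0.5  1.2 -0.1] q [ 0.59  0.57 -0.51  1.59  0.31  1.06 -0.08]
shift cm [0. 0. 0.] twist -0.001
tool bx,by: [ 0.002  1.    -0.001] [-0.004 -0.001 -1.   ] depth past edge mm 28.2
{'fx': 276.84020741036625, 'fy': 276.84020741036625, 'cx': 257.655360097682, 'cy': 189.4957549163621, 'origin': array([ 0.59723827, -0.12603614,  0.36623046]), 'attitude': array([ 2.80177401e+00, -1.86088789e-03, -7.52671534e-02])}
```

View pics/w14.png

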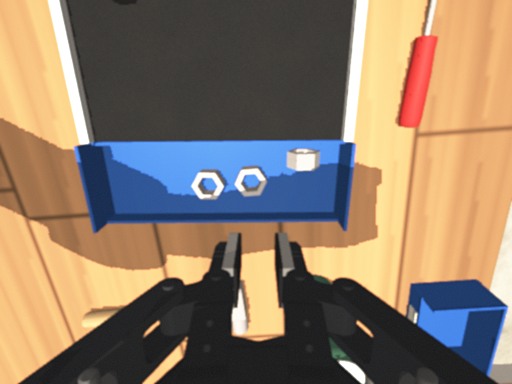

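```bash
python3 - <<'E'
from h import *
ci=imaging.camera_info('wrist'); bc=np.array([.5535,-.0495,0])-by*.186
for n,z,px in [('n1 z.025',.025,(303,160)),('n1 z.03',.03,(303,160)),('n2',.02,(251,181)),('n3',.02,(208,184)),('edge',.03,(300,142)),('nut back/topedge',.04,(303,150)),('nut front low',.006,(303,172)),('outer wall top',.028,(300,213))]:
    p=ray(ci,px,z)[0]-bc; print(n,(p@bx*1000).round(1),(p@by*1000).round(1))
E
```

```text
n1 z.025 107.3 33.6
n1 z.03 106.5 34.8
n2 41.4 4.3
n3 -15.3 0.1
edge 101.6 57.2
nut back/topedge 104.1 49.3
nut front low 111.4 12.5
outer wall top 106.8 -38.1
```

Nut 1 is standing on edge inside the bin (bin frame x≈107, y≈34 mm; the limits are ±158 and ±53). I'll triangulate its height, check that it's at rest, and check that the other objects haven't moved.

```bash
python3 - <<'E'
from h import *
a=imaging.grab_frame('side'); 
for _ in range(6): w=imaging.grab_frame('wrist')
b=imaging.grab_frame('side'); t=imaging.grab_frame('top')
print('bin diff max',np.abs(a[255:320,195:325].astype(int)-b[255:320,195:325]).max())
cs=imaging.camera_info('side'); cw=imaging.camera_info('wrist')
# midpoint of closest approach
ps=np.array([150+432/3,120+429/3])
A0,A1=ray(cs,ps,0)[0],ray(cs,ps,.1)[0]; B0,B1=ray(cw,(303,160),0)[0],ray(cw,(303,160),.1)[0]
u=A1-A0; v=B1-B0; k=np.linalg.lstsq(np.c_[u,-v],B0-A0,rcond=None)[0]
print('nut1',A0+k[0]*u,B0+k[1]*v)
s0=cv2.imread('pics/side0.png')[:,:,::-1]; t0=cv2.imread('pics/top0.png')[:,:,::-1]
for n,x,y,w_,h in [('tape',163,153,35,25),('jar',220,138,24,32),('coupling',198,210,20,26),('screwdr',305,205,32,48),('can',320,275,42,70),('hammer',175,322,130,62)]:
    p=s0[y:y+h,x:x+w_]; q=b[y-10:y+h+10 if y+h+10<384 else 384,x-10:x+w_+10]
    r=cv2.matchTemplate(q.copy(),p[:h].copy(),cv2.TM_CCOEFF_NORMED); m=cv2.minMaxLoc(r); print(n,'shift',np.array(m[3])-10,'score',round(m[1],3))
cv2.imwrite('pics/s15.png',b[:,:,::-1]); print(sensors.observe()['clock'])
E
```

```text
bin diff max 68
nut1 [ 0.65034264 -0.21048324  0.0181634 ] [ 0.65139865 -0.21075562  0.01839366]
tape shift [0 0] score 0.999
jar shift [0 0] score 0.999
coupling shift [0 0] score 0.999
screwdr shift [0 0] score 0.996
can shift [0 0] score 0.972
hammer shift [0 0] score 0.564
12.1167
```

View pics/s15.png

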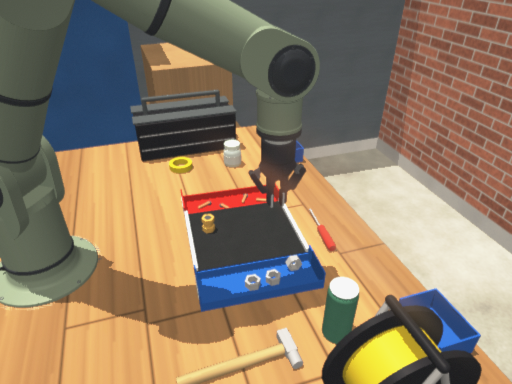

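Nut 1's centre comes out about 18 mm above the bench. Everything else is in place; the hammer's match score was low, probably from the changed shadow, but its shift was 0 px. One more check on the frame difference in the bin.

```bash
python3 - <<'E'
from h import *
a=imaging.grab_frame('side').astype(int)
for _ in range(8): imaging.grab_frame('wrist')
b=imaging.grab_frame('side').astype(int)
d=np.abs(a-b).max(2)[255:320,195:325]; print(d.max(),(np.argwhere(d>15)[:,::-1]+[195,255]).tolist()[:12])
print('at nut1',np.abs(a-b)[253:275,283:306].max()); print(sensors.observe()['force'])
E
```

```text
65 [[294, 271], [294, 272], [288, 274], [292, 274], [285, 276], [286, 276], [281, 277], [256, 282], [195, 285], [241, 292], [311, 307], [312, 307]]
at nut1 58
[-0.6917591   0.80919999  0.24045345]
```

The differences are scattered single pixels along the arm's shadow edge, and nut 1 is still at (294,263). Handing in.

```bash
python3 -c "
from workcell import order
print(order.job_done())"
```

```text
the job is handed in; nothing more can be done
None
```

All three nuts are in the blue bin. I swept each one across the rubber and over the open edge with the part-closed fingertips, and handed the job in at about 12.6 s; no verdict was reported.

**Nuts:** two lie flat in the bin. The third stands on edge leaning on the wall nearest the board. Its centre is about 18 mm above the bench (limit 38) and within the walls, at x≈107 and y≈34 mm in the bin frame.

**Coupling and bench items:** the coupling, tape, jar, screwdriver, can and hammer showed no shift in the side view. The hammer's match score was poor (0.56), which I put down to the arm's changed shadow; it looked unmoved to me.

**At rest:** the check that the nuts had stopped moving was not clean. Scattered pixels still changed between frames, some of them on the leaning nut. I took this to be the arm's shadow edge, because that nut's position had not changed since the arm left it. The arm was clear of everything at hand-in.

**Refused move:** one move call was rejected with a format error before the arm moved, and I sent it again with all fields filled in.

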